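Set the bench length gauge to its index and hold it

ROBOT

A 7-joint arm with a two-finger parallel gripper is mounted at the origin on the work surface. World frame = base frame: x ahead of the robot, y to its left, z up, the work surface at z = 0. Lengths are in m, angles in rad, forces in N, time in s.
With the tool pointing down it reaches from about 0.4 to 0.85 m from the base axis. Payload 10.4 kg.
Tool frame: the origin (TCP) lies midway between the tips of the shut fingers; the grasp point (between the pads) lies 19 mm behind it (manip.grasp_offset is the distance from the TCP to the grasp point, in m); z points along the fingers, y is the line along which they close (so a half turn about z gives the same grasp; the last joint's range is limited). The gripper opens to 85 mm and grips with 20 to 120 N. Pads are 22 mm wide; open, the fingers measure 114 mm over their backs; the gripper's body (76 mm by 85 mm) begins 54 mm behind the grasp point. The pads swing forward as they close: fully open they stand 13 mm farther back than shut.
Start: joints at [1.227, 0.332, -0.065, 1.46, 0.022, 1.35, -0.088], TCP at [0.197, -0.593, 0.231] pointing down, gripper open.
Joint ranges: [-2.6, 2.6], [-0.5, 2.12], [-1.47, 1.34], [0.16, 2.42], [-1.27, 4.41], [0.06, 2.06], [-2.6, 2.6]. Speed limits (rad/s): [2.22, 2.22, 2.79, 2.79, 3.14, 3.14, 3.14].

INTERFACE

Orientations are given as a unit quaternion [x, y, z, w].
In Python, from workcell import manip, imaging, status gives the robot as it stands (manip), with the cameras (imaging) and the readings (status).
- The arm moves only by the tool jog_arm, called after "Call:" as name(argument=value, ...) on one line, values as JSON. Schema: {"type":"object","properties":{"motion":{"type":"array","items":{"type":"array","prefixItems":[{"type":"array","items":{"type":"number"},"minItems":3,"maxItems":3},{"type":"array","items":{"type":"number"},"minItems":3,"maxItems":3},{"type":"number"}],"minItems":3,"maxItems":3},"minItems":1,"maxItems":20},"squeeze":{"type":"number"},"only":{"type":"string"},"quiet":{"type":"boolean"},"lines":{"type":"string"}},"required":["motion"],"additionalProperties":false}. motion is a list of rows, 1 to 20 of them, each written [[rx, ry, rz], [dx, dy, dz], opening]: a rotation vector rx, ry, rz in rad, then dx, dy, dz in m, then the opening from 0.0 (shut) to 1.0 (fully open); each row is the pose to reach, as a shift and turn from the pose commanded when the call began, along the tool's axes at that moment; what a row does not reach only later rows make up. A row lasts 1/8 s, in which the tool goes at most 0.0625 m and 0.188 rad, less where a joint would pass 70% of its speed; a pose out of reach is approached as far as the arm can. The fingers move at their own pace and stop on an object; squeeze is the grip in N (left out, the last holds). Time passes only in rows, so rows that do not move let the fingers close. The tool returns the time, the measured TCP pose, the force, the opening and the grip force at its end. only (a regular expression) keeps the lines of the reply that match it, lines (a string "A,B") keeps lines A to B, and quiet returns only ok. Input that does not fit is refused with a message, and nothing moves.
- status.get_obs(): the state, without advancing time (a new reading comes with each control period).
- imaging.camera(name): name is "side" or "top"; returns the picture (480x640x3 uint8, blue, green, red); there is no depth.
- imaging.calibration(name): a dict with "fx", "fy", "cx", "cy" (pixels), "k1" (the pictures are not rectified: a ray, as slopes to the right and down, at radius r is drawn at 1 + k1 r^2 times it, then the intrinsics apply), "world_from_camera" (4x4, takes a point from camera to world coordinates). Camera axes: x right, y up, looking along -z (the intrinsics and any distortion apply to the point x, -y, -z); pixel columns grow to the right and rows downward; lengths in m; the calibration is good to about 2 mm. A picture is of the moment at which its call begins. calibration takes no time and is no camera call.
- manip.hand_in(): hands the job in; it is judged then, once.
The state is a dict: "clock": time; "joint_pos": joint angles; "joint_velocities": joint speeds; "tau": joint torques, N m; "position": TCP position; "ee_rot": TCP orientation; "ft_force": force on the tool from outside, world axes, zero at the start; "torque": the same for the moment, N m; "grip_width": opening from 0.0 (shut) to 1.0 (fully open); "grasp_force": force on a finger pad.
Only numpy, scipy, OpenCV 4.12 (cv2) and the standard library are available. Lean on these libraries where they do the work, as an engineer would, in place of code of your own. Each camera call takes 0.05 s, during which the arm holds its last target. There are 200 camera calls.

TASK

Take the loose dust lid off the bench length gauge by its knob and set it down gently, knob up and released, on the blue mat. Then push the green lock button in the uncovered well fully down and draw the telescoping arm out by its upright post until its black pointer lines up with the red index on the scale, to within 4 mm. The arm springs back when let go, so finish while still holding the post there, and leave the other things and the red index where they are.

Things in the scene. Friction and masses are not known exactly. Their poses are not given: they have to be found in the camera images.
- gauge: Bench length gauge, fixed: light grey housing 110 x 160 mm, 60 mm high, on a dark steel bed 120 mm wide, 20 mm high, from y = -95 to +265 mm. Origin on the table under the housing's middle; y is the way the arm extends, z up. The sleeve the arm comes out of ends at y = 93 mm. A white scale plate with black ticks every 10 mm lies on the bed at x = 36 to 58 mm.
- well_rim (a point): Centre of the mouth of the black round well on the housing top, straight above the gauge's origin; rim 86 mm above the table, inner floor 62 mm; outer radius 46, inner 41 mm. The lid closes it at the start; the lock button is inside.
- lid: Loose aluminium dust lid, about 160 g: disc 92 mm across (z = 6 to 12 mm), a 77 mm spigot below it (z = 0 to 6) that sits in the well, a black knob 24 mm across above (thick part z = 20 to 44). Origin at the centre of the spigot's underside, z up through the knob; origin 80 mm above the table in the well, 4 mm when on the mat.
- lid_knob (a point): Grip point on the axis of the lid's knob, middle of its thick part, 32 mm above the lid's origin.
- mat: Blue mat fixed to the table, 160 x 160 mm, 4 mm thick. Origin at the centre of its underside.
- button_top (a point): Centre of the top of the green round lock button (26 mm across) in the well; 74 mm above the table when up, 67 mm when fully down.
- lock (a joint): How far the lock button is pushed down, m: 0 up (arm locked), 0.007 fully down. It takes about 3 N to move and stays where it is left; the arm is free from about 0.005 on.
- extension (a joint): How far the telescoping arm is drawn out along the gauge's +y, m: 0 at the start (fully in), 0.105 at its stop. A spring pulls it back with 2 N when in, growing to 4.6 N when out. Locked, it moves only about 2 mm.
- boom: The telescoping steel arm, with its aluminium head (36 x 36 mm, top 56 mm above the table) that carries an upright black grip post with an orange band: 22 mm across, 42 mm high, top 98 mm above the table. Its origin is on the table, on the gauge's x = 0 and y = joint extension, axes as the gauge's; the post's axis and the head's middle are at 125 mm along its y.
- post_grip (a point): Point on the axis of the grip post, 80 mm above the table, 18 mm below the post's top: where to grip it.
- pointer_tip (a point): Tip of the thin black pointer that sticks out of the arm's head over the scale, at the gauge's x = 40 mm, y = 125 mm + joint extension, 27 mm above the table. Its y axis is the gauge's.
- index (a joint): Where the red index stands on the scale, m along the gauge's +y; the pointer is exactly at the index when joint extension equals joint index. Between 0.035 and 0.095, constant during the job unless bumped.
- index_mark (a point): Point of the red index (a red block 14 x 10 mm, 33 mm high above the table, with a thin red line) that the pointer tip must meet. At the gauge's x = 40 mm, y = 125 mm + joint index, 27 mm above the table.
- ring_gauge: Bystander: loose steel ring, 68 mm outside, 22 mm high. Origin at the centre of its underside.
- plug_gauge: Bystander: loose upright steel plug gauge with a red band, 38 mm foot, 80 mm high. Origin at the centre of its underside.
- block_case: Bystander: closed wooden case, 70 x 90 x 30 mm. Origin at the centre of its underside.

How it is judged:
On the way, in this order (a step that is already met when the one before it is completed fails the run):
1. the lid is lifted clear of the well, held in the fingers by its knob (z of lid in the frame of gauge above 0.1 m and contact force between the fingers and lid above 1 N and angle between lid's own z axis and vertical below 0.6 rad), for 0.1 s.
2. the lid lies on the mat, knob up, released (x of lid in the frame of mat between -0.055 and 0.055 m and y of lid in the frame of mat between -0.055 and 0.055 m and z of lid in the frame of mat below 0.01 m and angle between lid's own z axis and vertical below 0.12 rad and contact force between the fingers and lid below 0.1 N and linear speed of lid below 0.03 m/s), for 0.2 s.
3. the lock button is pushed down (value of joint lock above 0.005 m), for 0.1 s.
4. the arm is drawn out more than 15 mm by the fingers on its post (value of joint extension above 0.015 m and contact force between the fingers and boom above 1 N), for 0.1 s.
At the end, for the whole second after the job is handed in: Pointer within 4 mm of the red index along the scale and still, held by the fingers on the post (over 1 N); lock button over 5 mm down; lid flat on the mat, knob up, released, at rest, its centre within 55 mm of the mat's centre along each side (all of step 2 and y of pointer_tip in the frame of index_mark between -0.004 and 0.004 m and velocity of joint extension between -0.02 and 0.02 m/s and contact force between the fingers and boom above 1 N and value of joint lock above 0.005 m); the arm keeps its last pose, push and grip.
It fails at once if the lid is dropped (falls free faster than 0.5 m/s) (contact force between the fingers and lid below 0.1 N and linear speed of lid above 0.5 m/s).
It fails at once if the red index is shifted by more than 3 mm (distance of index_mark from where it was at the start of the episode above 0.003 m).
It fails at once if a bystander is moved by more than 15 mm (distance of any of ring_gauge, plug_gauge, block_case from where it was at the start of the episode above 0.015 m).
It also fails if it takes over 61 s, if anything falls off the work surface, if the arm or the gripper's body presses on something with over 40 N, if the wrist force passes 120 N, or if a joint passes its speed limit or range.

## Working session

There is one attempt and no reset: what is moved stays moved. The work goes in short steps, Python scripts to look and compute and a tool call to move; the robot and the scene stay as the last step left them, time stands still between calls to the robot, and variables do not carry over. Pictures are saved under pics/ and viewed, at most 10 in all, crops included, and the job is handed in when it is done.

```bash
ls; mkdir -p pics
```

Run:
```python
from workcell import manip, imaging, status
import cv2
for n in("side","top"):
    cv2.imwrite(f"pics/{n}0.png",imaging.camera(n)); print(n,imaging.calibration(n))
o=status.get_obs(); print(o["clock"],o["position"],o["ee_rot"],manip.grasp_offset)
```

```text
pics
workcell.py
side {'fx': 467.25544540706744, 'fy': 467.25544540706744, 'cx': 319.41225278777404, 'cy': 240.1331432451496, 'k1': -0.08557007129526249, 'world_from_camera': array([[ 0.96595689,  0.19638109, -0.16840951,  0.40505949],
       [-0.25858175,  0.71297542, -0.65176801, -0.72035798],
       [-0.00792307,  0.67312742,  0.73948408,  0.89340468],
       [ 0.        ,  0.        ,  0.        ,  1.        ]])}
top {'fx': 568.2338997401325, 'fy': 568.2338997401325, 'cx': 329.81276012868574, 'cy': 238.7153927110342, 'k1': 0.03451935604933613, 'world_from_camera': array([[-0.02200676,  0.9949199 , -0.09823492,  0.50199647],
       [-0.99974229, -0.0213523 ,  0.00770867, -0.02401199],
       [ 0.00557197,  0.09837925,  0.9951334 ,  1.18625711],
       [ 0.        ,  0.        ,  0.        ,  1.        ]])}
0.1 [ 0.19701418 -0.59279206  0.23059534] [ 9.87155987e-01  1.59758166e-01 -1.22877529e-04 -6.08056909e-04] 0.0187
```

View pics/side0.png

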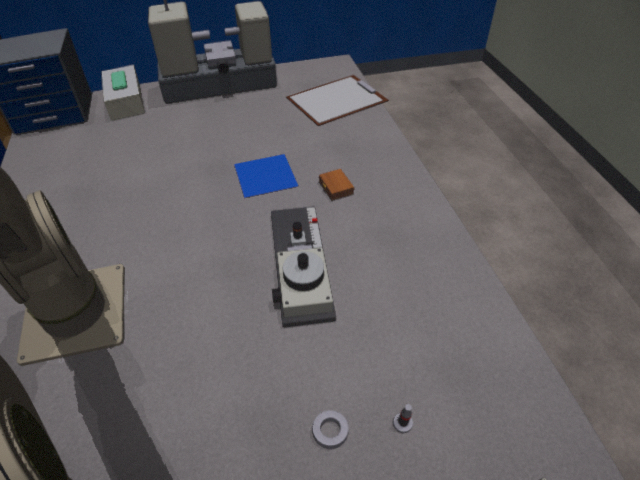

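View pics/top0.png

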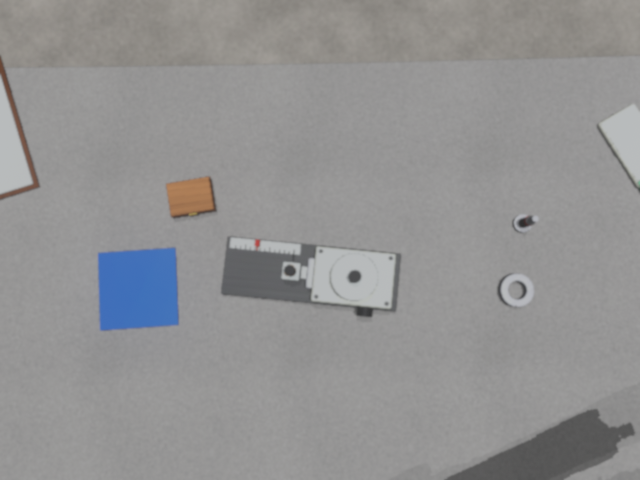

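The side view shows the knob at (303,261), post (297,230), red index (314,219) and mat (266,175). In the top view they are at (355,277), (290,270), (257,243) and (138,289). Next I measure them by masks and rays.

Create h.py:
```python
import numpy as np, cv2
from workcell import manip, imaging, status
def ray(n,uv):
    c=imaging.calibration(n); p=np.array([(uv[0]-c["cx"])/c["fx"],(uv[1]-c["cy"])/c["fy"]]); q=p.copy()
    for _ in range(20): q=p/(1+c["k1"]*(q@q))
    T=c["world_from_camera"]; d=T[:3,:3]@[q[0],-q[1],-1]; return T[:3,3],d/np.linalg.norm(d)
def plane(n,uv,z):
    o,d=ray(n,uv); return o+d*(z-o[2])/d[2]
def tri(a,b):
    (o,d),(p,e)=ray("side",a),ray("top",b)
    s=np.linalg.lstsq(np.c_[d,-e],p-o,rcond=None)[0]; x,y=o+d*s[0],p+e*s[1]
    return (x+y)/2,np.linalg.norm(x-y)
def blob(m,box):
    x0,y0,x1,y1=box; k=np.zeros_like(m,np.uint8); k[y0:y1,x0:x1]=m[y0:y1,x0:x1]
    n,l,s,c=cv2.connectedComponentsWithStats(k); i=1+np.argmax(s[1:,4]); return c[i],s[i],(l==i)
```

Run:
```python
from h import *
S=cv2.imread("pics/side0.png").astype(int);T=cv2.imread("pics/top0.png").astype(int)
dark=lambda I:I.max(2)<60
red=lambda I:(I[...,2]>110)&(I[...,1]<70)&(I[...,0]<70)
blue=lambda I:(I[...,0]>120)&(I[...,2]<70)
ks=blob(dark(S),(290,250,316,271));kt=blob(dark(T),(340,262,370,292))
print("knob",ks[:2],kt[:2],tri(ks[0],kt[0]))
ps=blob(dark(S),(290,220,304,240));pt=blob(dark(T),(283,262,298,280));print("post",ps[:2],pt[:2],tri(ps[0],pt[0]))
rs=blob(red(S),(305,205,322,230));rt=blob(red(T),(245,235,270,252));print("red",rs[:2],rt[:2],tri(rs[0],rt[0]))
ms=blob(blue(S),(225,145,305,205));mt=blob(blue(T),(90,240,190,340));print("mat",tri(ms[0],mt[0]),plane("top",mt[0],.004),plane("side",ms[0],.004))
# housing top rectangle + scale (bright) in top
br=(T.min(2)>175)
h=blob(br,(300,235,405,315)); r=cv2.minAreaRect(np.argwhere(h[2])[:,::-1].astype(np.float32));print("housing",h[1],r,plane("top",r[0],.06))
s=blob(T.min(2)>165,(225,232,302,262));print("scale",s[1])
for n,I,b in(("top",T,(215,225,405,320)),("side",S,(262,198,345,330))):
    x0,y0,x1,y1=b; cv2.imwrite(f"pics/c_{n}.png",cv2.resize(I[y0:y1,x0:x1].astype(np.uint8),None,fx=4,fy=4,interpolation=cv2.INTER_CUBIC))
```

```text
Traceback (most recent call last):
  File "h.py", line 15, in blob
    n,l,s,c=cv2.connectedComponentsWithStats(k); i=1+np.argmax(s[1:,4]); return c[i],s[i],(l==i)
                                                     ~~~~~~~~~^^^^^^^^^
ValueError: attempt to get argmax of an empty sequence
```

Run:
```python
from h import *
S=cv2.imread("pics/side0.png").astype(int);T=cv2.imread("pics/top0.png").astype(int)
for n,I,b in(("top",T,(215,225,405,320)),("side",S,(262,198,345,330))):
    x0,y0,x1,y1=b; cv2.imwrite(f"pics/c_{n}.png",cv2.resize(I[y0:y1,x0:x1].astype(np.uint8),None,fx=4,fy=4,interpolation=cv2.INTER_CUBIC))
for I,p in((S,(303,261)),(S,(297,230)),(S,(314,219)),(S,(266,175)),(T,(355,277)),(T,(290,270)),(T,(257,243)),(T,(138,289)),(T,(320,252)),(T,(270,243)),(T,(250,280))): print(p,I[p[1],p[0]])
```

```text
(303, 261) [31 32 31]
(297, 230) [32 35 55]
(314, 219) [ 33  35 162]
(266, 175) [167  75  31]
(355, 277) [78 76 76]
(290, 270) [73 71 71]
(257, 243) [ 68  72 178]
(138, 289) [185 111  63]
(320, 252) [142 141 139]
(270, 243) [185 185 182]
(250, 280) [99 97 96]
```

View pics/c_top.png

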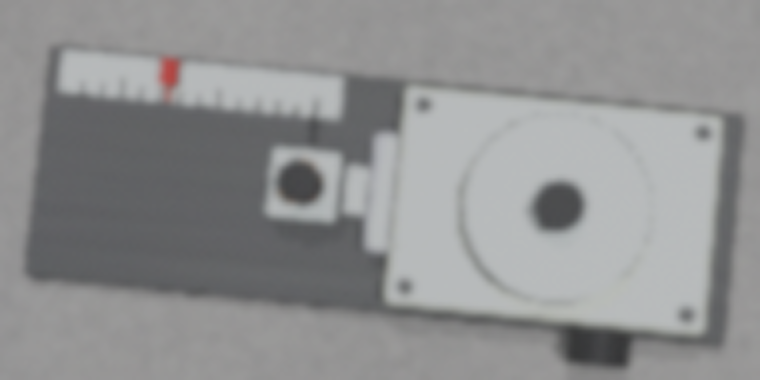

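View pics/c_side.png

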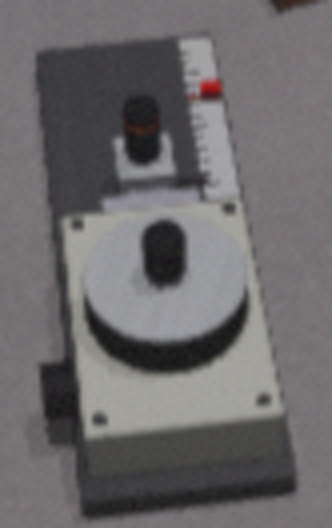

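The crops show the knob top at crop pixel (557,206) in the top view and (164,230) in the side view. The post is at (300,183) and (141,105). The red line on the scale is at (168,98) in the top crop. The pointer is the dark line at about (317,100).

Create meas.py:
```python
from h import *
def bb(I,thr,box):
    c,s,l=blob(I.max(2)<thr,box); return c,s
def topside(I,thr,box,n="side"):
    c,s=bb(I,thr,box); el=-ray(n,c)[1][2]; return np.array([s[0]+(s[2]-1)/2, s[1]-.5+.5*s[2]*el]),s
```

Run:
```python
from meas import *
S=cv2.imread("pics/side0.png").astype(int);T=cv2.imread("pics/top0.png").astype(int)
ks,a=topside(S,75,(290,248,316,271)); kt,b=bb(T,110,(340,262,370,292)); print("knobtop",ks,a,kt,b,tri(ks,kt))
ps,a=topside(S,75,(292,218,304,234)); pt,b=bb(T,110,(282,260,299,280)); print("posttop",ps,a,pt,b,tri(ps,pt))
for z,n in((.124,kt),(.098,pt)): print(plane("top",n,z))
red=lambda I,k:(I[...,2]>k*I[...,1])&(I[...,2]>100)
rs=blob(red(S,1.8),(305,205,322,230));rt=blob(red(T,1.5),(245,235,270,255)); print("red",rs[:2],rt[:2],tri(rs[0],rt[0]))
blue=lambda I:(I[...,0]>1.4*I[...,1])&(I[...,0]>110)
ms=blob(blue(S),(225,145,305,205));mt=blob(blue(T),(90,240,190,340));print("mat",tri(ms[0],mt[0]),plane("top",mt[0],.004),plane("side",ms[0],.004))
k=plane("top",kt,.124);p=plane("top",pt,.098);d=(p-k)[:2];print("axis",d,np.linalg.norm(d),np.arctan2(d[1],d[0]))
dark=blob((T.max(2)<125),(215,225,405,320));w=cv2.minAreaRect(np.argwhere(T.max(2)[225:320,215:405]<125)[:,::-1].astype(np.float32))
print("bed rect",w)
q=cv2.boxPoints(w)+[215,225]; print([plane("top",c,.02)[:2].round(4) for c in q])
c=(np.array([168,98])/4+[215,225]);m=(np.array([317,100])/4+[215,225]);print("redline",plane("top",c,.027),"ptr",plane("top",m,.027))
import subprocess
```

Create to.py:
```python
import sys,numpy as np
from workcell import manip, imaging, status
from scipy.spatial.transform import Rotation as R
x,y,z,yaw=map(float,sys.argv[1:5]); o=status.get_obs(); r=R.from_quat(o["ee_rot"])
g=R.from_euler("z",yaw)*R.from_euler("x",np.pi)
print((r.inv()*g).as_rotvec().round(3),r.inv().apply(np.array([x,y,z])-o["position"]).round(4),o["clock"])
```

```bash
python3 to.py .5350 -.0760 .2 -.121
```

```text
[-0.001  0.     0.442] [ 0.4837 -0.3838  0.031 ] 0.1
```

Call:
jog_arm(motion=[[[0, 0, 0.442], [0.484, -0.384, 0.03], 1], [[0, 0, 0.442], [0.484, -0.384, 0.03], 1], [[0, 0, 0.442], [0.484, -0.384, 0.03], 1], [[0, 0, 0.442], [0.484, -0.384, 0.03], 1], [[0, 0, 0.442], [0.484, -0.384, 0.03], 1], [[0, 0, 0.442], [0.484, -0.384, 0.03], 1], [[0, 0, 0.442], [0.484, -0.384, 0.03], 1], [[0, 0, 0.442], [0.484, -0.384, 0.03], 1], [[0, 0, 0.442], [0.484, -0.384, 0.03], 1], [[0, 0, 0.442], [0.484, -0.384, 0.03], 1], [[0, 0, 0.442], [0.484, -0.384, 0.03], 1], [[0, 0, 0.442], [0.484, -0.384, 0.03], 1], [[0, 0, 0.442], [0.484, -0.384, 0.03], 1], [[0, 0, 0.442], [0.484, -0.384, 0.03], 1], [[0, 0, 0.442], [0.484, -0.384, 0.03], 1], [[0, 0, 0.442], [0.484, -0.384, 0.03], 1]])

```text
clock: 2.1
position: [0.5352, -0.0764, 0.2014]
ee_rot: [0.998, -0.061, 0.0, 0.0]
ft_force: [0.2, 0.7, -0.4]
grip_width: 0.996
grasp_force: 0.0
```

```bash
python3 to.py .5350 -.0760 .097 -.121
```

```text
[ 0.    -0.    -0.001] [-0.0003 -0.0004  0.1044] 2.1
```

Call:
jog_arm(motion=[[[0, 0, 0], [0, 0, 0.05], 1], [[0, 0, 0], [0, 0, 0.08], 1], [[0, 0, 0], [0, 0, 0.095], 1], [[0, 0, 0], [0, 0, 0.104], 1], [[0, 0, 0], [0, 0, 0.104], 0.6], [[0, 0, 0], [0, 0, 0.104], 0], [[0, 0, 0], [0, 0, 0.104], 0], [[0, 0, 0], [0, 0, 0.104], 0], [[0, 0, 0], [0, 0, 0.104], 0], [[0, 0, 0], [0, 0, 0.104], 0], [[0, 0, 0], [0, 0, 0.104], 0]], squeeze=30)

```text
clock: 3.48
position: [0.5357, -0.0762, 0.0981]
ee_rot: [0.998, -0.061, 0.001, 0.0]
ft_force: [-1.1, 0.7, 6.1]
grip_width: 0.271
grasp_force: 29.4
```

Call:
jog_arm(motion=[[[0, 0, 0], [0, 0, -0.01], 0], [[0, 0, 0], [0, 0, -0.025], 0], [[0, 0, 0], [0, 0, -0.045], 0], [[0, 0, 0], [0, 0, -0.07], 0], [[0, 0, 0], [0, 0, -0.1], 0], [[0, 0, 0], [0, 0, -0.1], 0], [[0, 0, 0], [0, 0, -0.1], 0]], squeeze=30)

```text
clock: 4.35
position: [0.535, -0.0761, 0.197]
ee_rot: [0.998, -0.061, -0.0, 0.0]
ft_force: [-0.5, -1.0, -2.3]
grip_width: 0.267
grasp_force: 29.7
```

Run:
```python
from h import *
cv2.imwrite("pics/s1.png",imaging.camera("side")[120:360,200:440])
```

```bash
python3 to.py .522 .362 .198 -.121
```

```text
[ 0.     0.001 -0.   ] [-0.0657 -0.4334 -0.0014] 4.4
```

View pics/s1.png

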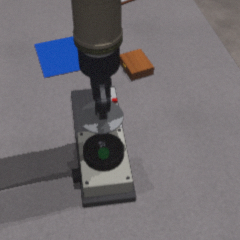

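The lid hangs level under the fingers. The well is open, with the green button at crop (103,153), which is full-image (303,273).

Call:
jog_arm(motion=[[[0, 0, 0], [-0.003, -0.02, 0], 0], [[0, 0, 0], [-0.008, -0.05, 0], 0], [[0, 0, 0], [-0.013, -0.085, 0], 0], [[0, 0, 0], [-0.019, -0.125, 0], 0], [[0, 0, 0], [-0.025, -0.165, 0], 0], [[0, 0, 0], [-0.031, -0.205, 0], 0], [[0, 0, 0], [-0.037, -0.245, 0], 0], [[0, 0, 0], [-0.043, -0.285, 0], 0], [[0, 0, 0], [-0.049, -0.325, 0], 0], [[0, 0, 0], [-0.055, -0.365, 0], 0], [[0, 0, 0], [-0.06, -0.395, 0], 0], [[0, 0, 0], [-0.063, -0.415, 0], 0], [[0, 0, 0], [-0.065, -0.428, 0], 0], [[0, 0, 0], [-0.066, -0.433, 0], 0], [[0, 0, 0], [-0.066, -0.433, 0], 0]])

```text
clock: 6.28
position: [0.5222, 0.3613, 0.1971]
ee_rot: [0.998, -0.061, -0.0, 0.0]
ft_force: [-0.2, 0.1, -2.4]
grip_width: 0.267
grasp_force: 29.7
```

Call:
jog_arm(motion=[[[0, 0, 0], [0, 0, 0.02], 0], [[0, 0, 0], [0, 0, 0.05], 0], [[0, 0, 0], [0, 0, 0.08], 0], [[0, 0, 0], [0, 0, 0.11], 0], [[0, 0, 0], [0, 0, 0.135], 0], [[0, 0, 0], [0, 0, 0.15], 0], [[0, 0, 0], [0, 0, 0.16], 0], [[0, 0, 0], [0, 0, 0.166], 0], [[0, 0, 0], [0, 0, 0.166], 0]])

```text
clock: 7.4
position: [0.5222, 0.3617, 0.0314]
ee_rot: [0.998, -0.061, 0.0, 0.0]
ft_force: [-0.5, -0.6, -1.2]
grip_width: 0.272
grasp_force: 29.7
```

```bash
python3 to.py .522 .362 .022 -.121
```

```text
[ 0. -0. -0.] [-0.0003 -0.0003  0.0094] 7.4
```

Call:
jog_arm(motion=[[[0, 0, 0], [0, 0, 0.004], 0], [[0, 0, 0], [0, 0, 0.007], 0], [[0, 0, 0], [0, 0, 0.0085], 0], [[0, 0, 0], [0, 0, 0.0095], 0], [[0, 0, 0], [0, 0, 0.0095], 0]])

```text
clock: 8.02
position: [0.5222, 0.3617, 0.0222]
ee_rot: [0.998, -0.061, 0.0, 0.0]
ft_force: [-2.3, -1.5, 2.8]
grip_width: 0.267
grasp_force: 30.1
```

Call:
jog_arm(motion=[[[0, 0, 0], [0, 0, 0], 0.4], [[0, 0, 0], [0, 0, 0], 0.6], [[0, 0, 0], [0, 0, 0], 1], [[0, 0, 0], [0, 0, 0], 1], [[0, 0, 0], [0, 0, 0], 1], [[0, 0, 0], [0, 0, 0], 1], [[0, 0, 0], [0, 0, -0.03], 1], [[0, 0, 0], [0, 0, -0.08], 1], [[0, 0, 0], [0, 0, -0.14], 1], [[0, 0, 0], [0, 0, -0.17], 1], [[0, 0, 0], [0, 0, -0.17], 1]])

```text
clock: 9.4
position: [0.5232, 0.3627, 0.1949]
ee_rot: [0.998, -0.061, 0.002, -0.001]
ft_force: [0.2, 0.4, 0.2]
grip_width: 1.0
grasp_force: 0.0
```

```bash
python3 to.py .5350 -.0760 .19 -.121
```

Run:
```python
from h import *
cv2.imwrite("pics/s2.png",imaging.camera("top")[220:360,70:230])
S=imaging.camera("side");cv2.imwrite("pics/side2.png",S)
S=S.astype(int);T=cv2.imread("pics/s2.png")
g=lambda I:(I[...,1]>1.3*I[...,2])&(I[...,1]>1.1*I[...,0])&(I[...,1]>40)
T=imaging.camera("top").astype(int)
a=blob(g(S),(280,250,325,300));b=blob(g(T),(330,250,380,300));print(a[:2],b[:2],tri(a[0],b[0]),plane("top",b[0],.074))
```

```text
[-0.003 -0.004 -0.   ] [0.0648 0.434  0.0038] 9.4
(array([303.12403101, 272.42635659]), array([297, 267,  13,  13, 129], dtype=int32)) (array([353.5       , 276.70588235]), array([347, 270,  14,  15, 170], dtype=int32)) (array([ 0.53447466, -0.07731128,  0.06679345]), np.float64(0.003975076817758466)) [ 0.53621956 -0.07726325  0.074     ]
```

View pics/side2.png

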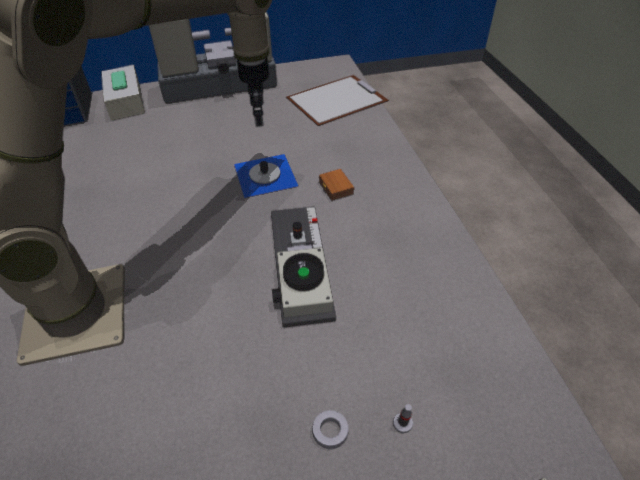

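The lid sits flat on the mat with its knob up, at (264,172). The button is at (303,272). Next I move over the well with the fingers shut.

Call:
jog_arm(motion=[[[0, 0, 0], [0.01, 0.05, 0], 0], [[0, 0, 0], [0.015, 0.1, 0], 0], [[0, 0, 0], [0.022, 0.15, 0], 0], [[0, 0, 0], [0.03, 0.2, 0], 0], [[0, 0, 0], [0.037, 0.25, 0], 0], [[0, 0, 0], [0.045, 0.3, 0], 0], [[0, 0, 0], [0.052, 0.35, 0], 0], [[0, 0, 0], [0.06, 0.4, 0], 0], [[0, 0, 0], [0.065, 0.425, 0], 0], [[0, 0, 0], [0.065, 0.434, 0], 0], [[0, 0, 0], [0.065, 0.434, 0.05], 0], [[0, 0, 0], [0.065, 0.434, 0.09], 0], [[0, 0, 0], [0.065, 0.434, 0.105], 0], [[0, 0, 0], [0.065, 0.434, 0.11], 0], [[0, 0, 0], [0.065, 0.434, 0.11], 0]])

```text
clock: 11.42
position: [0.5349, -0.0767, 0.0828]
ee_rot: [0.998, -0.06, 0.001, 0.0]
ft_force: [-0.1, 0.1, 0.3]
grip_width: -0.006
grasp_force: 0.0
```

```bash
python3 to.py .5350 -.0765 .066 -.121
```

```text
[-0.    -0.001  0.   ] [ 0.     -0.0002  0.0168] 11.425
```

Call:
jog_arm(motion=[[[0, 0, 0], [0, 0, 0.005], 0], [[0, 0, 0], [0, 0, 0.008], 0], [[0, 0, 0], [0, 0, 0.01], 0], [[0, 0, 0], [0, 0, 0.012], 0], [[0, 0, 0], [0, 0, 0.013], 0], [[0, 0, 0], [0, 0, 0.014], 0]])

```text
clock: 12.18
position: [0.5345, -0.077, 0.068]
ee_rot: [0.998, -0.061, 0.0, 0.0]
ft_force: [1.1, -0.8, 2.7]
grip_width: 0.004
grasp_force: 1.4
```

Call:
jog_arm(motion=[[[0, 0, 0], [0, 0, 0.001], 0], [[0, 0, 0], [0, 0, 0.0015], 0], [[0, 0, 0], [0, 0, 0.002], 0]])

```text
clock: 12.55
position: [0.5348, -0.0771, 0.0669]
ee_rot: [0.998, -0.061, 0.001, 0.0]
ft_force: [-3.9, 0.7, 16.0]
grip_width: -0.003
grasp_force: 8.0
```

Call:
jog_arm(motion=[[[0, 0, 0], [0, 0, -0.03], 0], [[0, 0, 0], [0, 0, -0.08], 0], [[0, 0, 0], [0, 0, -0.1], 0.5], [[0, 0, 0], [0, -0.05, -0.1], 1], [[0, 0, 0], [0, -0.1, -0.1], 1], [[0, 0, 0], [0, -0.124, -0.1], 1], [[0, 0, 0], [0, -0.124, -0.1], 1], [[0, 0, 0], [0, -0.124, -0.1], 1]])

```text
clock: 13.55
position: [0.5489, 0.045, 0.1654]
ee_rot: [0.998, -0.061, -0.0, 0.0]
ft_force: [0.1, 0.1, 0.2]
grip_width: 1.002
grasp_force: 0.0
```

```bash
python3 to.py .5500 .0467 .063 -.121
```

```text
[ 0.001  0.001 -0.001] [ 0.001  -0.0019  0.1024] 13.55
```

Call:
jog_arm(motion=[[[0, 0, 0], [0.001, -0.002, 0.05], 1], [[0, 0, 0], [0.001, -0.002, 0.08], 1], [[0, 0, 0], [0.001, -0.002, 0.095], 1], [[0, 0, 0], [0.001, -0.002, 0.102], 1], [[0, 0, 0], [0.001, -0.002, 0.102], 0.6], [[0, 0, 0], [0.001, -0.002, 0.102], 0], [[0, 0, 0], [0.001, -0.002, 0.102], 0], [[0, 0, 0], [0.001, -0.002, 0.102], 0], [[0, 0, 0], [0.001, -0.002, 0.102], 0], [[0, 0, 0], [0.001, -0.002, 0.102], 0], [[0, 0, 0], [0.001, -0.002, 0.102], 0]], squeeze=40)

```text
clock: 14.92
position: [0.5508, 0.0477, 0.0645]
ee_rot: [0.998, -0.061, 0.0, 0.0]
ft_force: [-1.6, -1.7, 6.5]
grip_width: 0.244
grasp_force: 38.9
```

Call:
jog_arm(motion=[[[0, 0, 0], [0, -0.003, 0], 0], [[0, 0, 0], [0, -0.009, 0], 0], [[0, 0, 0], [0, -0.017, 0], 0], [[0, 0, 0], [0, -0.026, 0], 0], [[0, 0, 0], [0, -0.035, 0], 0], [[0, 0, 0], [0, -0.044, 0], 0], [[0, 0, 0], [0, -0.053, 0], 0], [[0, 0, 0], [0, -0.061, 0], 0], [[0, 0, 0], [0, -0.067, 0], 0], [[0, 0, 0], [0, -0.069, 0], 0], [[0, 0, 0], [0, -0.07, 0], 0], [[0, 0, 0], [0, -0.07, 0], 0]])

```text
clock: 16.42
position: [0.5593, 0.1168, 0.0645]
ee_rot: [0.998, -0.061, 0.0, 0.0]
ft_force: [-1.3, -3.6, 6.6]
grip_width: 0.241
grasp_force: 39.2
```

```bash
python3 - <<'E'
from h import *
T=imaging.camera("top");S=imaging.camera("side");cv2.imwrite("pics/t3.png",T);cv2.imwrite("pics/s3.png",S)
a=cv2.resize(T[230:280,220:320],None,fx=6,fy=6,interpolation=cv2.INTER_CUBIC)
b=cv2.resize(S[200:250,270:340],None,fx=6,fy=6,interpolation=cv2.INTER_CUBIC)
c=np.zeros((600,600,3),np.uint8);c[:300,:600]=a;c[300:,:420]=b;cv2.imwrite("pics/c3.png",c)
E
```

```text
(no output)
```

View pics/c3.png

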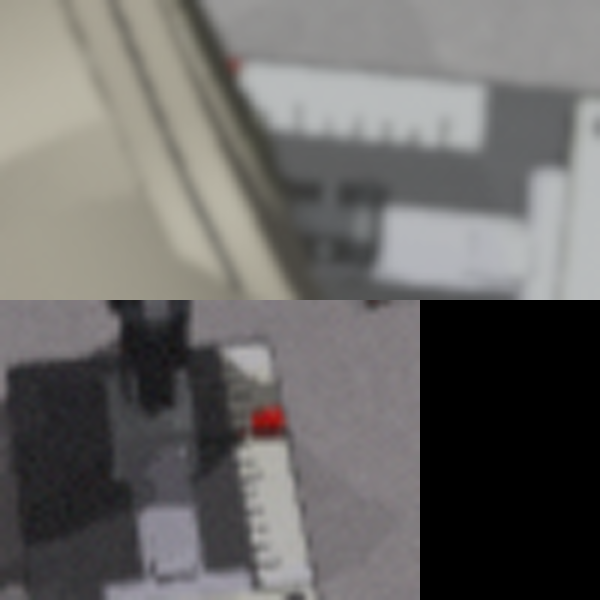

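The arm is drawn out. The red index is at side crop (267,420), with the head close beside it and the pointer in shadow. I sample profiles along the scale, in the initial pictures and the latest ones, to get the index relative to the pointer.

Create prof.py:
```python
from h import *
def proj(n,p):
    c=imaging.calibration(n);q=np.linalg.inv(c["world_from_camera"])@np.append(p,1);x=np.array([q[0],-q[1]])/-q[2]
    x=x*(1+c["k1"]*(x@x));return np.array([c["fx"]*x[0]+c["cx"],c["fy"]*x[1]+c["cy"]])
G=np.array([.5352,-.0763]);X=np.array([.9927,-.1205]);Y=np.array([.1205,.9927])
def samp(n,I,x,ys,z=.027):
    m=np.array([proj(n,np.append(G+x*X+y*Y,z)) for y in ys],np.float32)
    return cv2.remap(I,m[:,:1].copy(),m[:,1:].copy(),cv2.INTER_CUBIC)[:,0].astype(int)
```

Run:
```python
from prof import *
ys=np.arange(.110,.216,.001)
for n,f in(("top","top0"),("side","side0"),("side","s3")):
    I=cv2.imread(f"pics/{f}.png")
    for x in(.032,.036,.039,.042):
        v=samp(n,I,x,ys); r=np.clip(v[:,2]-v[:,1]-12,0,None); print(f,x,"red c",(r@ys/max(r.sum(),1)).round(4),r.max())
        if f!="s3": print(" dark y",list(v[5:26:1,1]))
        else: print(" dark y",list(v[70:100,1]))
for n,f in(("top","top0"),("side","side0")): print(n,[proj(n,np.append(G+.04*X+y*Y,.027)).round(1) for y in(.125,.2)])
```

```text
top0 0.032 red c 0.0 0
 dark y [np.int64(101), np.int64(100), np.int64(100), np.int64(99), np.int64(97), np.int64(94), np.int64(90), np.int64(86), np.int64(82), np.int64(80), np.int64(82), np.int64(86), np.int64(91), np.int64(95), np.int64(99), np.int64(101), np.int64(102), np.int64(101), np.int64(101), np.int64(100), np.int64(100)]
top0 0.036 red c 0.0 0
 dark y [np.int64(132), np.int64(132), np.int64(131), np.int64(130), np.int64(128), np.int64(126), np.int64(121), np.int64(116), np.int64(109), np.int64(105), np.int64(105), np.int64(111), np.int64(118), np.int64(126), np.int64(131), np.int64(130), np.int64(128), np.int64(125), np.int64(121), np.int64(119), np.int64(120)]
top0 0.039 red c 0.2 13
 dark y [np.int64(169), np.int64(170), np.int64(171), np.int64(171), np.int64(169), np.int64(168), np.int64(162), np.int64(154), np.int64(148), np.int64(143), np.int64(145), np.int64(152), np.int64(161), np.int64(168), np.int64(170), np.int64(170), np.int64(164), np.int64(158), np.int64(152), np.int64(149), np.int64(151)]
top0 0.042 red c 0.2001 20
 dark y [np.int64(183), np.int64(185), np.i
[... 2900 characters left out ...]
4(89), np.int64(92), np.int64(90), np.int64(86), np.int64(82), np.int64(80), np.int64(81), np.int64(83), np.int64(86), np.int64(89)]
s3 0.042 red c 0.1997 52
 dark y [np.int64(172), np.int64(172), np.int64(173), np.int64(176), np.int64(178), np.int64(175), np.int64(165), np.int64(153), np.int64(140), np.int64(121), np.int64(100), np.int64(86), np.int64(73), np.int64(57), np.int64(50), np.int64(46), np.int64(46), np.int64(46), np.int64(48), np.int64(54), np.int64(58), np.int64(61), np.int64(63), np.int64(64), np.int64(68), np.int64(71), np.int64(75), np.int64(79), np.int64(84), np.int64(88)]
top [array([292.9, 252.4]), array([256.4, 248.8])]
side [array([314.7, 241.2]), array([310.8, 220.1])]
```

Call:
jog_arm(motion=[[[0, 0, 0], [0, -0.002, 0], 0], [[0, 0, 0], [0, -0.004, 0], 0], [[0, 0, 0], [0, -0.0045, 0], 0], [[0, 0, 0], [0, -0.0045, 0], 0], [[0, 0, 0], [0, -0.0045, 0], 0]])

```text
clock: 17.15
position: [0.5598, 0.1211, 0.0645]
ee_rot: [0.998, -0.061, 0.0, 0.001]
ft_force: [-2.6, -3.1, 6.1]
grip_width: 0.247
grasp_force: 39.2
```

```bash
python3 - <<'E'
from prof import *
S=np.mean([imaging.camera("side") for _ in range(8)],0);S0=cv2.imread("pics/side0.png")
cv2.imwrite("pics/s4.png",S); S=S.astype(np.uint8)
f=lambda I,a,b,c,d:cv2.resize(I[a:b,c:d],None,fx=10,fy=10,interpolation=cv2.INTER_CUBIC)
A=f(S,208,248,285,325);B=f(S0,208,248,285,325)
A=np.clip(A.astype(float)*1.5,0,255).astype(np.uint8)
cv2.imwrite("pics/c4.png",np.hstack([B,A]))
ys=np.arange(.180,.210,.001)
for x in(.024,.028,.032,.036,.039): v=samp("side",S,x,ys);print(x,v[:,1].tolist(),(v[:,2]-v[:,1]).tolist())
E
```

```text
0.024 [53, 50, 47, 45, 43, 41, 39, 38, 37, 37, 37, 37, 36, 35, 33, 32, 32, 32, 33, 35, 37, 38, 40, 41, 42, 42, 41, 41, 40, 39] [1, 1, 1, 1, 1, 1, 1, 1, 1, 0, 1, 1, 2, 2, 2, 2, 2, 2, 2, 1, 1, 2, 1, 1, 0, -1, 0, -1, 0, 1]
0.028 [62, 60, 58, 55, 51, 47, 44, 42, 40, 39, 39, 38, 37, 34, 33, 31, 31, 31, 32, 33, 34, 36, 37, 39, 40, 41, 41, 41, 40, 39] [1, 1, 1, 1, 1, 1, 1, 1, 1, 0, 0, 0, -1, 0, 0, 1, 1, 1, 2, 2, 2, 2, 2, 1, 0, 0, 0, 0, 0, 1]
0.032 [94, 95, 96, 93, 90, 85, 79, 73, 67, 63, 58, 53, 47, 42, 39, 36, 35, 36, 38, 41, 45, 49, 52, 51, 50, 50, 51, 52, 53, 54] [2, 2, 2, 2, 1, 2, 1, 2, 3, 3, 4, 4, 3, 3, 2, 2, 1, 1, 1, 1, 1, 1, 1, 2, 2, 1, 2, 2, 2, 3]
0.036 [158, 164, 168, 168, 164, 157, 146, 136, 128, 121, 108, 94, 82, 71, 62, 56, 55, 57, 62, 70, 78, 84, 85, 82, 78, 77, 78, 81, 84, 88] [0, 1, 1, 1, 2, 1, 2, 2, 2, 1, 2, 4, 7, 9, 9, 9, 7, 6, 4, 3, 3, 2, 1, 1, 1, 1, 1, 1, 1, 1]
0.039 [162, 167, 170, 170, 166, 160, 151, 145, 141, 135, 125, 114, 106, 95, 86, 80, 76, 75, 76, 82, 87, 90, 88, 85, 82, 81, 82, 84, 87, 90] [2, 2, 2, 1, 1, 1, 1, 2, 2, 3, 7, 12, 16, 20, 22, 21, 19, 16, 13, 9, 6, 4, 4, 5, 6, 5, 5, 4, 3, 3][ WARN:0@10.107] global loadsave.cpp:1063 imwrite_ Unsupported depth image for selected encoder is fallbacked to CV_8U.
```

View pics/c4.png

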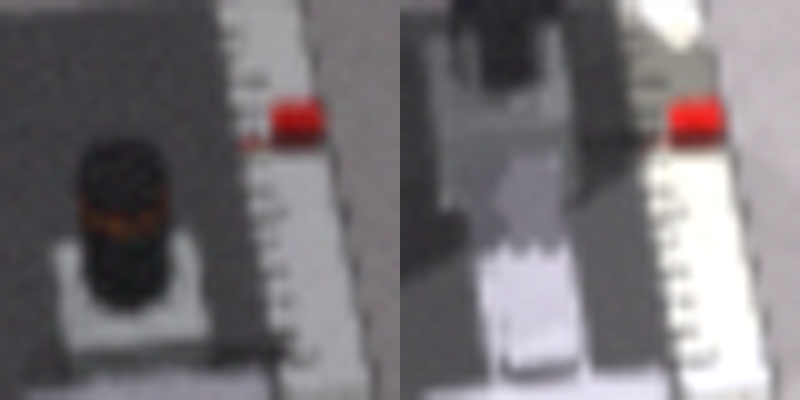

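The pointer's dark line in the right panel runs at row 143 or so. That matches the red line's row of 143 in the left panel, and the offset estimates from the two views average to about zero.

```bash
python3 -c "
from workcell import manip, imaging, status
o=status.get_obs();print(o['clock'],o['grasp_force']);print(manip.hand_in())"
```

```text
17.55 39.182084798812866
the job is handed in; nothing more can be done
None
```

I handed the job in at 17.55 s: the lid is on the mat, the lock button is fully down, and the post is held with the pointer at the red index, about ±2 mm by my measurements; no verdict came back.

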